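# Hold the blue desk bin open by its lever, then let it close

### The arm

A 7-joint arm with a two-finger parallel gripper is mounted at the origin on a cart in front of the work surface, level with it; the furniture and walls round the work are solid. World frame = base frame: x ahead of the robot, y to its left, z up, the work surface at z = 0. Lengths are in m, angles in rad, forces in N, time in s.
With the tool pointing down it reaches from about 0.35 to 0.9 m from the base axis. Payload 7.2 kg.
Tool frame: the origin (TCP) lies midway between the tips of the shut fingers; the grasp point (between the pads) lies 19 mm behind it; z points along the fingers, y is the direction in which the jaws open and shut (so a half turn about z gives the same grasp; the last joint's range is limited). The gripper opens to 88 mm and grips with 3 to 60 N. Pads are 20 mm wide; open, the fingers measure 115 mm over their backs; the gripper's body (75 mm by 178 mm) begins 61 mm behind the grasp point.
Start: joints at [-1.249, 0.411, -0.013, 1.596, 0.006, 1.134, -0.082], TCP at [0.238, 0.578, 0.223] pointing down, gripper open.
Joint ranges: [-2.95, 2.95], [-0.29, 1.99], [-1.47, 1.44], [0.14, 2.54], [-1.03, 4.17], [0.13, 1.85], [-2.86, 2.86]. Speed limits (rad/s): [2.39, 2.39, 3.01, 3.01, 3.14, 3.14, 3.14].

### API

Orientations are given as a unit quaternion [w, x, y, z].
In Python, from rig import ctrl gives the robot as it stands.
- The arm moves only by the tool send_rows, never from a script. Its argument "series" is a list of rows, each a list of 6 numbers: the shift along the world's x, y, z in cm, then the turn, a rotation vector about the world's x, y, z in rad. In form: [[tx, ty, tz, ax, ay, az], ...]. A call has 1 to 10 rows; each row is the pose to reach, as a shift and turn from the pose measured when the call began; what a row does not reach only later rows make up. A row lasts 1/10 s, in which the tool goes at most 50 mm and 8.59 degrees, less where a joint would pass 70% of its speed; a pose out of reach is approached as far as the arm can. A call with a gripper value outside its range is refused whole. "gripper" is the opening, from 0 (shut) to 1 (fully open), set as the call begins (left out, the last holds). The fingers move at their own pace and stop on an object; "grip_force" is the grip in N (left out, the last holds). Time passes only in rows, so rows that repeat a pose let the fingers close. It gives the time, the measured TCP pose, the force and the opening at its end, in the units of the state.
- ctrl.get_state(): the state, without advancing time (a new reading comes with each control period).
- ctrl.grab_frame(name): name is "scene" or "top" or "wrist"; returns a dict with "frame" (480x640x3 uint8, red, green, blue), "mtx" (3x3 intrinsics, pixels), "view" (4x4, takes a point from world to camera coordinates). Camera axes: x right, y up, looking along -z (the intrinsics and any distortion apply to the point x, -y, -z); pixel columns grow to the right and rows downward; lengths in m; the calibration is good to about 2 mm. A picture is of the moment at which its call begins. There is no depth.
- ctrl.job_done(): hands the job in, once; it reports no verdict.
The state is a dict: "time_s": time; "qpos": joint angles; "qvel": joint speeds; "joint_efforts": joint torques, N m; "tcp_pos": TCP position; "ee_rot": TCP orientation; "contact_force": force on the tool from outside, world axes, zero at the start; "moment": the same for the moment, N m; "width": finger opening in m.
Only numpy, scipy, OpenCV 4.12 (cv2) and the standard library are available. Lean on these libraries where they do the work, as an engineer would, in place of code of your own. Each camera call takes 0.05 s, during which the arm holds its last target.

### The job

I want to see whether the blue desk bin needs emptying: press its front lever all the way down so that the lid stands fully raised, hold it like that for about two seconds while I look in, then let go so that the lid closes again. Open it with the lever, not by lifting the lid; leave the grey bin shut and do not move the coffee mug.

Things in the scene. Friction and masses are not known exactly. Their poses are not given: they have to be found in the camera images.
- blue_bin: the blue desk bin, open-topped box 120 (x) by 110 (y) by 130 mm high with a flat blue lid 6 to 9 mm thick on top; it is fixed to the cabinet. Origin: centre of its underside. Its -x axis points to its front, where the lever sticks out; z is up. The lid is hinged along the far (+x) rim, so its front edge swings up and back
- blue_lever: the blue bin's lever: two steel rods 18 mm apart that come out of the bin's front at 95 mm above the surface and carry a black pad. It hinges up and down about its origin, which lies 10 mm inside the bin's front face. A spring returns it to level when released: about 3 N on the pad starts it moving, about 5 N brings it fully down, where it meets a firm stop
- blue_pad (a point): centre of the top face of the black pad on the blue bin's lever; the pad is 32 mm (along the lever) by 38 mm (across) by 10 mm thick and at rest lies level at 100 mm above the surface, 95 mm in front of the bin's front face (155 mm from the bin's axis). Pressed fully down it is 31 mm lower (and 5 mm nearer to the bin)
- blue_lid (a joint): angle of the blue bin's lid, rad: 0 shut, 1.1 fully raised. It follows the lever in proportion: about 0.036 rad for each mm that the pad goes down
- grey_bin: the grey desk bin, the same as the blue one but for its colour, with its own lever; to be left alone. Origin: centre of its underside, -x to its front
- grey_lid (a joint): angle of the grey bin's lid, rad: 0 shut, 1.1 fully raised; rises if the grey bin's lever is pressed
- mug: a speckled white coffee mug, 85 by 118 (with its handle) by 102 mm high, standing loose to the right; origin on its underside

How it is judged:
By the outcome, as a careful person would: the job done as asked, in the order asked, and still so for the second after the job is handed in, with the robot touching nothing.
It also fails if it takes over 32 s, if anything falls off the work surface, if the arm or the gripper's body presses on something with over 40 N, if the wrist force passes 120 N, or if a joint passes its speed limit or range.

## Working session

There is one attempt and no reset: what is moved stays moved. The work goes in short steps, Python scripts to look and compute and a tool call to move; the robot and the scene stay as the last step left them, time stands still between calls to the robot, and variables do not carry over. Pictures are saved under pics/ and viewed, and the job is handed in when it is done.

Besides the shell and the picture viewer there is one more tool, called after "Call:" in YAML: its name, and indented under it one key for each argument. send_rows: Moves the arm, as the interface text tells. Its arguments: {"type":"object","properties":{"series":{"type":"array","items":{"type":"array","items":{"type":"number"}}},"gripper":{"type":"number"},"grip_force":{"type":"number"}},"required":["series"]}

```bash
mkdir -p pics
python3 - <<'E'
from rig import ctrl
import cv2
s=ctrl.get_state();print(s)
for n in["scene","top","wrist"]:
    f=ctrl.grab_frame(n);cv2.imwrite(f"pics/{n}0.png",f["frame"][:,:,::-1]);print(n,f["mtx"].tolist(),f["view"].tolist(),[k for k in f])
E
```

```text
{'time_s': 0.0, 'qpos': array([-1.24918176,  0.41190549, -0.01269612,  1.59704851,  0.00564588,
        1.1342948 , -0.08221575]), 'qvel': array([ 0.00010106,  0.00211198,  0.00046151, -0.00028797,  0.00169341,
       -0.00147849,  0.00043584]), 'joint_efforts': array([-3.09568377e-04, -5.87947798e+01,  6.42085019e-01, -2.91063541e+01,
       -5.36175817e-02,  1.85385067e-02,  1.70586586e-04]), 'tcp_pos': array([0.23737914, 0.5776157 , 0.22180387]), 'ee_rot': array([-7.63243723e-05,  1.93668761e-01,  9.81066641e-01, -8.06796128e-04]), 'contact_force': array([ 0.11902234, -0.22280839,  0.44225184]), 'moment': array([-0.0260762 ,  0.00077865,  0.00048769]), 'width': 0.08784895814841022}
scene [[456.32743556751785, 0.0, 312.38197423694726], [0.0, 456.32743556751785, 237.0764163778126], [0.0, 0.0, 1.0]] [[0.7741860165818586, -0.632836838485516, -0.012391431909620044, -0.4581487145247172], [0.4479708933192811, 0.5339881447941021, 0.7170625774352458, -0.27719895676381495], [-0.4471667367636362, -0.5606908212865713, 0.6968986385817892, -0.9656410605167189], [0.0, 0.0, 0.0, 1.0]] ['frame', '
[... 152 characters left out ...]
-0.9997579516772426, 0.0160673385489228, -0.06944568735972208], [0.984658298195922, -0.01200458642210985, 0.17408022776508894, -0.5582711739080479], [-0.17384521018374927, 0.01843713543257135, 0.9846003833704359, -1.1169738326650975], [0.0, 0.0, 0.0, 1.0]] ['frame', 'mtx', 'view']
wrist [[371.46489252762535, 0.0, 322.2524581875054], [0.0, 371.46489252762535, 244.6525400218063], [0.0, 0.0, 1.0]] [[0.3794215966942923, 0.9252238746083674, 0.0001838930021422046, -0.624753451036683], [-0.8812522254461334, 0.3614499577655338, -0.3045462906973815, 0.03716398573594073], [-0.2818399671944948, 0.11538938376634265, 0.9524975186350001, -0.3912221133287162], [0.0, 0.0, 0.0, 1.0]] ['frame', 'mtx', 'view']
```

View pics/scene0.png

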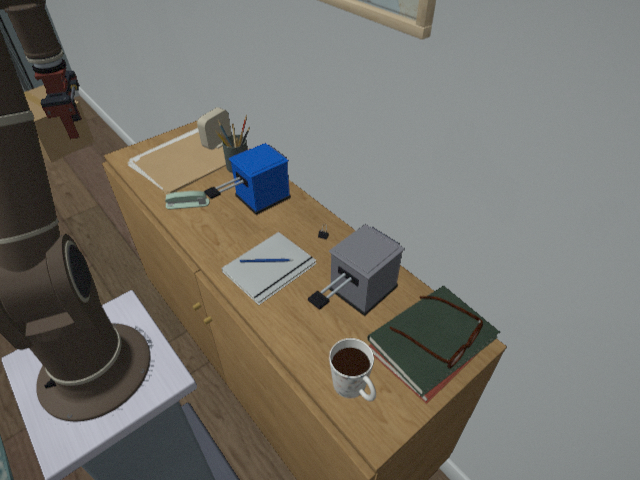

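View pics/top0.png

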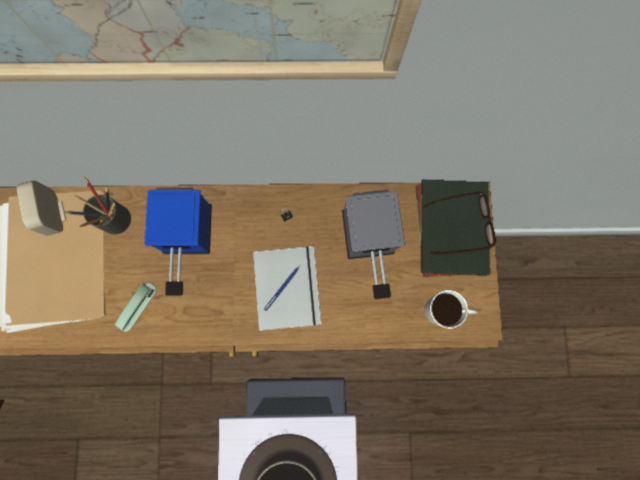

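The scene view shows the blue bin's black pad at about (212,192). The top view shows it at (174,288), with the stapler beside it at (135,307) and the grey pad far off at (381,291). Next I'll measure the pad in both views.

```bash
cat > h.py <<'E'
import numpy as np
def ray(f,u,v):
    K,V=np.array(f["mtx"]),np.array(f["view"])
    d=np.linalg.inv(K)@[u,v,1]; d=np.array([d[0],-d[1],-d[2]])
    R,t=V[:3,:3],V[:3,3]
    return -R.T@t, R.T@d
def onz(f,u,v,z):
    o,d=ray(f,u,v); return o+d*(z-o[2])/d[2]
def proj(f,p):
    c=np.array(f["view"])@[*p,1]; q=np.array(f["mtx"])@[c[0],-c[1],-c[2]]; return q[:2]/q[2]
E
python3 - <<'E'
from rig import ctrl
import cv2,numpy as np
from h import *
for n,(x0,x1,y0,y1) in dict(top=(155,195,275,300),scene=(198,225,180,203)).items():
    f=ctrl.grab_frame(n);im=f["frame"]
    g=im.max(2)<60; m=np.zeros_like(g);m[y0:y1,x0:x1]=g[y0:y1,x0:x1]
    k,l,st,ce=cv2.connectedComponentsWithStats(m.astype(np.uint8))
    i=1+st[1:,4].argmax(); print(n,st[i],ce[i]); 
    P=np.argwhere(l==i)[:,::-1].astype(np.float32); print(cv2.minAreaRect(P))
    print(onz(f,*ce[i],.098))
    hsv=cv2.cvtColor(im,cv2.COLOR_RGB2HSV)
    b=cv2.inRange(hsv,(105,150,150),(125,255,255)) if n=="top" else cv2.inRange(hsv,(105,150,60),(125,255,255))
    k,l,st,ce=cv2.connectedComponentsWithStats(b)
    i=1+st[1:,4].argmax();print("blue",st[i],ce[i],onz(f,*ce[i],.137))
    P=np.argwhere(l==i)[:,::-1].astype(np.int32)
    r=cv2.boxPoints(cv2.minAreaRect(P.astype(np.float32)))
    if n=="top": print([onz(f,*q,.137).round(4) for q in r])
    c=im[130:330,90:290]; cv2.imwrite(f"pics/{n}z.png",cv2.resize(c,(600,600),interpolation=0)[:,:,::-1])
E
```

```text
top [166 282  17  13 214] [173.88785047 287.9953271 ]
((174.0, 288.0), (12.0, 16.0), 90.0)
[0.44379912 0.24708385 0.098     ]
blue [ 145  190   55   56 2814] [172.00319829 217.72921109] [0.59576695 0.24607174 0.137     ]
[array([0.5361, 0.3033, 0.137 ]), array([0.6624, 0.304 , 0.137 ]), array([0.6562, 0.1878, 0.137 ]), array([0.5298, 0.1895, 0.137 ])]
scene [204 187  16  12 108] [211.88888889 192.38888889]
((212.00001525878906, 192.50001525878906), (9.838699340820312, 12.969194412231445), 63.43495178222656)
[0.44163789 0.24275923 0.098     ]
blue [ 229  143   60   69 2780] [260.77230216 175.88705036] [0.55756291 0.17284659 0.137     ]
```

View pics/topz.png

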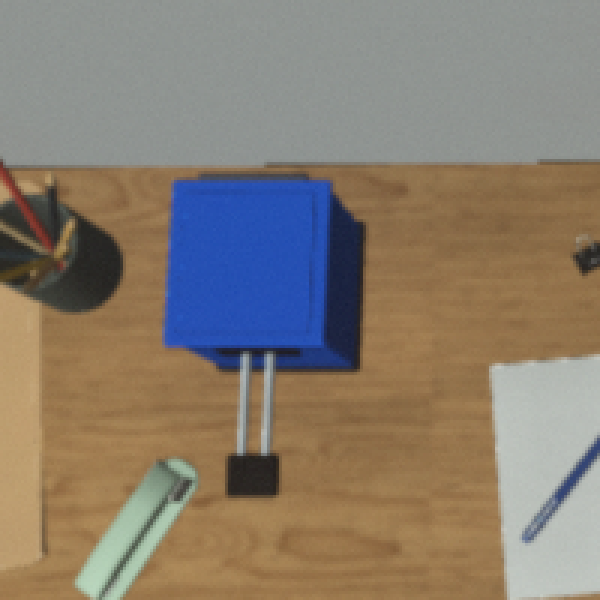

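View pics/scenez.png

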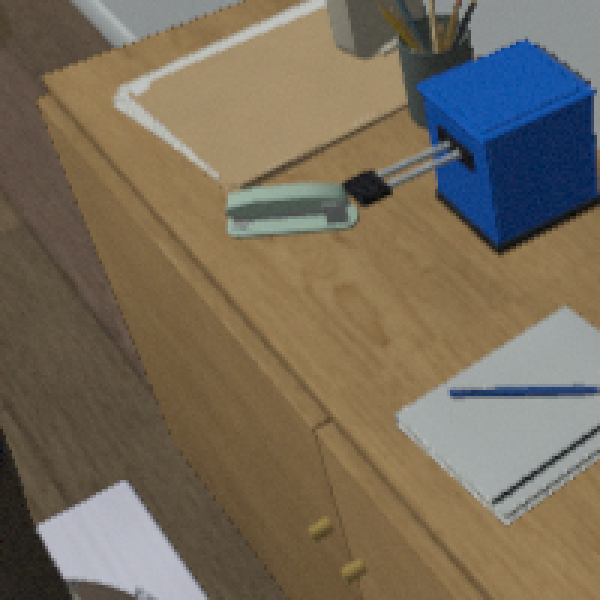

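Both views put the pad at about (0.443, 0.246, 0.10). I'll shut the fingers and go above it first, turning the jaws to lie along y.

Call:
send_rows:
  series:
    - [1, -2, 0, 0, 0, 0.03]
    - [3, -5, 0, 0, 0, 0.07]
    - [5.5, -9, 0, 0, 0, 0.12]
    - [8, -13, -0.5, 0, 0, 0.17]
    - [10.5, -17, -1, 0, 0, 0.22]
    - [13, -21, -1.5, 0, 0, 0.27]
    - [15.5, -25, -2, 0, 0, 0.32]
    - [18, -29, -3, 0, 0, 0.36]
    - [19.5, -32, -4, 0, 0, 0.39]
    - [20.5, -33.2, -5, 0, 0, 0.39]
  gripper: 0

```text
time_s: 1.25
tcp_pos: [0.4439, 0.2421, 0.1721]
ee_rot: [0.0, 0.002, 1.0, -0.001]
contact_force: [-0.1, 0.0, 0.3]
width: 0.011
```

Call:
send_rows:
  series:
    - [0, 0, 0, 0, 0, 0]
    - [0, 0, 0, 0, 0, 0]
    - [0, 0, 0, 0, 0, 0]

```text
time_s: 1.55
tcp_pos: [0.4435, 0.2435, 0.1726]
ee_rot: [0.0, 0.001, 1.0, -0.0]
contact_force: [-0.2, -0.3, -0.1]
width: 0.0007
```

Run:
```python
from rig import ctrl
import cv2
s=ctrl.get_state();print(s["time_s"],s["tcp_pos"],s["ee_rot"],s["contact_force"],s["width"])
for n in["scene","wrist"]:
    f=ctrl.grab_frame(n);im=f["frame"]
    if n=="scene": im=cv2.resize(im[90:290,110:310],(600,600),interpolation=0)
    cv2.imwrite(f"pics/{n}1.png",im[:,:,::-1])
    if n=="wrist":
        from h import proj; print(proj(f,[.4435,.246,.1]),proj(f,s["tcp_pos"]))
```

```text
1.55 [0.44345339 0.24346046 0.17259606] [ 4.56229182e-04  8.58531725e-04  9.99999446e-01 -4.04367596e-04] [-0.17245848 -0.26511459 -0.14757547] 0.0006858540011301437
[325.48632407 257.47977233] [321.56379823 308.11174167]
```

View pics/scene1.png

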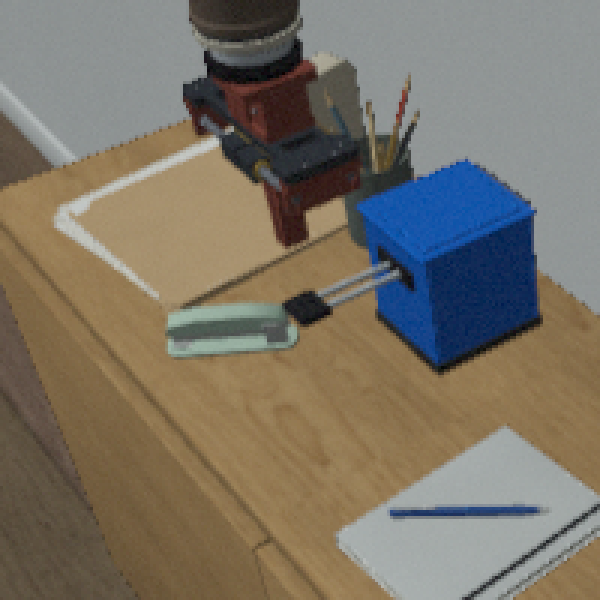

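View pics/wrist1.png

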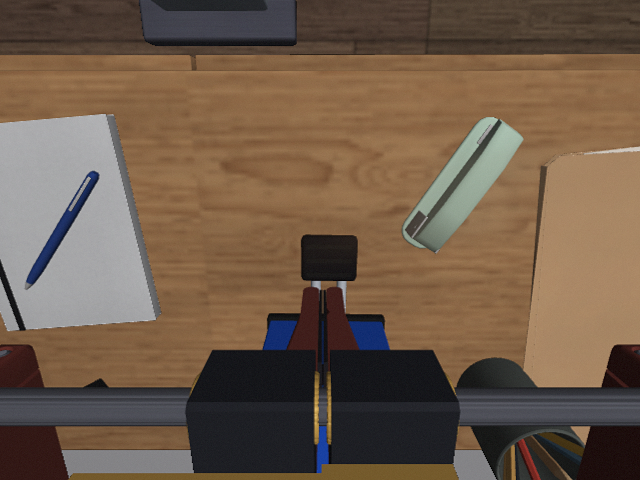

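The wrist view has the pad centred at (329,258), so it sits about 4 mm to +y of the TCP. I'll correct y and go down to just above the pad.

Call:
send_rows:
  series:
    - [0, 0.2, -1, 0, 0, 0]
    - [0, 0.4, -2.5, 0, 0, 0]
    - [0, 0.4, -4, 0, 0, 0]
    - [0, 0.4, -5.5, 0, 0, 0]
    - [0, 0.4, -6.3, 0, 0, 0]
    - [0, 0.4, -6.3, 0, 0, 0]
    - [0, 0.4, -6.3, 0, 0, 0]

```text
time_s: 2.35
tcp_pos: [0.4434, 0.2479, 0.1097]
ee_rot: [0.001, 0.0, 1.0, -0.0]
contact_force: [-0.9, 0.2, 0.1]
width: 0.0004
```

Call:
send_rows:
  series:
    - [0, 0, -0.4, 0, 0, 0]
    - [0, 0, -0.8, 0, 0, 0]
    - [0, 0, -1.2, 0, 0, 0]
    - [0, 0, -1.6, 0, 0, 0]
    - [0, 0, -2.0, 0, 0, 0]
    - [0, 0, -2.4, 0, 0, 0]
    - [0, 0, -2.8, 0, 0, 0]
    - [0, 0, -3.1, 0, 0, 0]
    - [0, 0, -3.1, 0, 0, 0]

```text
time_s: 3.25
tcp_pos: [0.4442, 0.2481, 0.0786]
ee_rot: [0.001, 0.0, 1.0, -0.0]
contact_force: [1.5, -0.4, 4.3]
width: 0.0007
```

The lever is moving under 4.3 N. Now on to the stop.

Call:
send_rows:
  series:
    - [0, 0, -0.3, 0, 0, 0]
    - [0, 0, -0.6, 0, 0, 0]
    - [0, 0, -0.9, 0, 0, 0]
    - [0, 0, -1.1, 0, 0, 0]
    - [0, 0, -1.1, 0, 0, 0]

```text
time_s: 3.75
tcp_pos: [0.4453, 0.2483, 0.07]
ee_rot: [0.002, 0.001, 1.0, 0.001]
contact_force: [-5.2, -3.5, 29.9]
width: 0.0006
```

Run:
```python
from rig import ctrl
import cv2
f=ctrl.grab_frame("scene");im=cv2.resize(f["frame"][90:290,110:310],(600,600),interpolation=0)
cv2.imwrite("pics/scene2.png",im[:,:,::-1])
```

```text
(no output)
```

View pics/scene2.png

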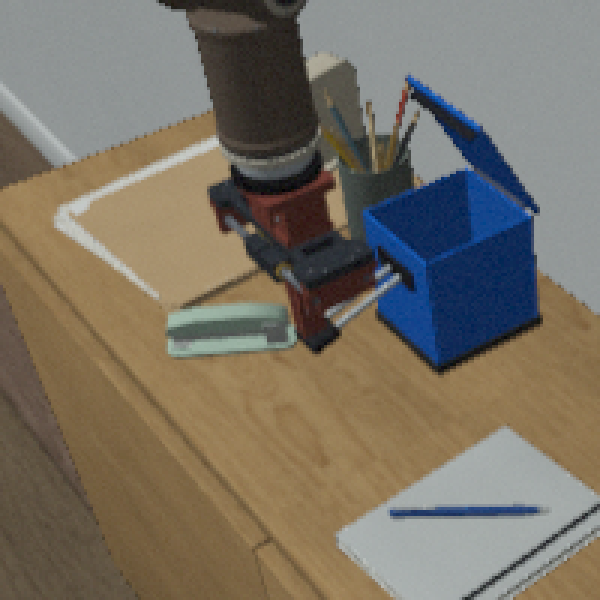

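The lid is fully up in the scene view (front edge near (410,80) in the crop). Force has jumped to 30 N, so the lever is on its stop. Holding.

Call:
send_rows:
  series:
    - [0, 0, -0.2, 0, 0, 0]
    - [0, 0, -0.2, 0, 0, 0]
    - [0, 0, -0.2, 0, 0, 0]
    - [0, 0, -0.2, 0, 0, 0]
    - [0, 0, -0.2, 0, 0, 0]
    - [0, 0, -0.2, 0, 0, 0]
    - [0, 0, -0.2, 0, 0, 0]
    - [0, 0, -0.2, 0, 0, 0]
    - [0, 0, -0.2, 0, 0, 0]
    - [0, 0, -0.2, 0, 0, 0]

```text
time_s: 4.8
tcp_pos: [0.4454, 0.2483, 0.0701]
ee_rot: [0.002, 0.001, 1.0, 0.001]
contact_force: [-6.7, -4.9, 29.0]
width: 0.0004
```

Call:
send_rows:
  series:
    - [0, 0, -0.2, 0, 0, 0]
    - [0, 0, -0.2, 0, 0, 0]
    - [0, 0, -0.2, 0, 0, 0]
    - [0, 0, -0.2, 0, 0, 0]
    - [0, 0, -0.2, 0, 0, 0]
    - [0, 0, -0.2, 0, 0, 0]
    - [0, 0, -0.2, 0, 0, 0]
    - [0, 0, -0.2, 0, 0, 0]
    - [0, 0, -0.2, 0, 0, 0]
    - [0, 0, -0.2, 0, 0, 0]

```text
time_s: 5.8
tcp_pos: [0.4454, 0.2483, 0.07]
ee_rot: [0.003, 0.001, 1.0, 0.001]
contact_force: [-6.5, -5.1, 27.7]
width: 0.0007
```

Run:
```python
from rig import ctrl
import cv2
f=ctrl.grab_frame("scene");im=cv2.resize(f["frame"][90:290,110:310],(600,600),interpolation=0)
cv2.imwrite("pics/scene3.png",im[:,:,::-1])
```

Call:
send_rows:
  series:
    - [0, 0, 0.5, 0, 0, 0]
    - [0, 0, 1.2, 0, 0, 0]
    - [0, 0, 2, 0, 0, 0]
    - [0, 0, 3, 0, 0, 0]
    - [0, 0, 4.5, 0, 0, 0]
    - [0, 0, 6, 0, 0, 0]
    - [0, 0, 8, 0, 0, 0]
    - [0, 0, 10, 0, 0, 0]
    - [0, 0, 11, 0, 0, 0]
    - [0, 0, 11, 0, 0, 0]

```text
time_s: 6.85
tcp_pos: [0.4464, 0.2486, 0.1814]
ee_rot: [0.004, 0.001, 1.0, 0.002]
contact_force: [-0.4, 0.4, -0.2]
width: 0.0005
```

Call:
send_rows:
  series:
    - [0, 0, 0, 0, 0, 0]
    - [0, 0, 0, 0, 0, 0]
    - [0, 0, 0, 0, 0, 0]
    - [0, 0, 0, 0, 0, 0]
    - [0, 0, 0, 0, 0, 0]

```text
time_s: 7.35
tcp_pos: [0.4462, 0.2485, 0.181]
ee_rot: [0.004, 0.001, 1.0, 0.002]
contact_force: [-0.0, -0.4, 0.0]
width: 0.0002
```

Run:
```python
from rig import ctrl
import cv2
f=ctrl.grab_frame("scene")
cv2.imwrite("pics/scene4.png",f["frame"][:,:,::-1])
s=ctrl.get_state();print(s["time_s"],s["tcp_pos"],s["contact_force"])
```

```text
7.4 [0.44624498 0.24856425 0.18110273] [-0.07139204  0.10849626  0.13195126]
```

View pics/scene3.png

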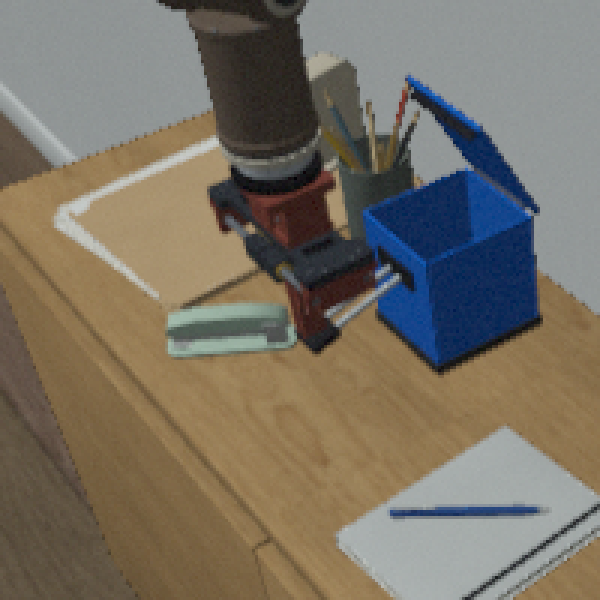

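View pics/scene4.png

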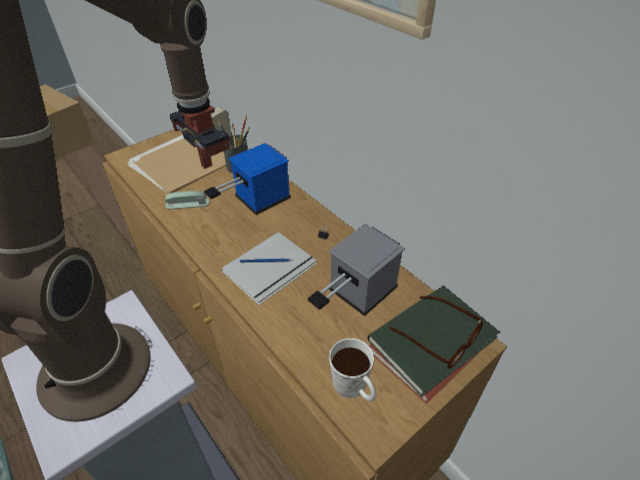

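The lid was still fully up at the end of the hold. After release, the blue lid is shut again at (260,160) and its pad is level at (212,192). The grey bin is shut, and the mug is unmoved at (351,368). The tool is clear of everything, so I'll hand the job in.

```bash
python3 -c "
from rig import ctrl
print(ctrl.job_done())"
```

```text
the job is handed in; nothing more can be done
None
```

I pressed the blue bin's lever down to its stop with the shut fingertips, held it about 2.2 s, then released it and lifted the tool clear. I handed the job in at about 7.4 s.

- **During the hold:** the tip stayed at z = 70 mm with 28–30 N on it. Pictures at the start and end of the hold both show the lid fully raised.
- **After release:** the last scene picture shows the blue lid shut and the lever level again. The grey bin is shut and the mug is where it was. The tool is about 80 mm above the pad with no contact force.

No check failed. The two cameras placed the pad about 4 mm apart sideways, and I used the wrist camera view to settle it. I judged the lid angle from the pictures and the force at the stop, since there is no direct reading of it.

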